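Clamp the carving blank: swing the strap over and press the cam lever down

TASK

One of the two hold-down clamps on the plywood board is still parked: push its strap round until it lies square across the carving blank, straight towards the fence, and then push its cam lever all the way down so that the rubber foot holds the blank. Only push, with a fingertip or the outside of a finger; do not take the strap or the lever between the fingers. Leave the blank where it lies, the other clamp shut, and the things around undisturbed.

Things in the scene. Friction and masses are not known exactly. Their poses are not given: they have to be found in the camera images.
- board: Plywood work-holding board, fixed on the table: 260 (its x) x 440 (its y) x 18 mm thick, origin at the centre of its underside on the table, z up. A dark wooden fence (20 mm wide, its top 42 mm above the table) runs along y at x = +105 mm; an aluminium T-track runs along y at x = -45 mm and carries both clamps.
- blank: Carving blank, a loose hardwood plank 90 (x) x 300 (y) x 30 mm with a half-carved leaf, 0.55 kg, lying on the board against the fence. Origin at the centre of its underside (18 mm above the table); its top is 48 mm above the table.
- clamp: Base of the PARKED clamp (the one to close), fixed in the T-track; it may be the left or the right one. Origin on the stud axis at the board's top face (18 mm above the table). Its x axis is the direction straight towards the fence, along which the strap must lie; z up.
- strap (a joint): Swing of the parked clamp's strap about its upright stud (rad): 0 = square across the blank (end towards the fence), positive = anticlockwise from above; +1.0 to +1.6 at the start, so that it lies in front of the blank, its end towards the board's +y. Range -0.7 to 1.9, no stop at 0; friction (0.07 N m, some 1 N at its end) keeps it where it is left.
- strap_end (a point): Middle of the aluminium strap bar over its rubber foot, 95 mm from the stud axis; x axis along the strap, away from the stud. The bar is 24 mm wide, 12 mm thick, 65 to 77 mm above the table (its end up to 3 mm lower), and ends 12 mm beyond this point. Under this point the foot (22 mm across, 12 mm high) hangs 2 to 4 mm clear of the blank's top while the lever is up; a lock nut and screw rise 22 mm above the bar.
- lever (a joint): Cam lever of the parked clamp (rad): 0 = straight up; grows as it goes down away from the fence, back over the heel of the strap; 1.5 = all the way down, level. 0.3 to 0.6 at the start. It turns with the strap. Friction keeps it where it is left; it takes some 3 to 8 N near its tip. Its cam tilts the strap about the heel and brings the foot some 6 mm down on to the blank.
- lever_pin (a point): Pin on which that cam lever turns: on the stud axis, 70 mm above the board's top (88 mm above the table). The pin lies level and across the strap.
- lever_tip (a point): Free end of that lever, 75 mm from the pin; z axis along the lever from pin to tip, x axis towards its front face (towards the strap end when it stands up; upward when it is down). The grip is 10 mm thick and 21 mm wide, from 26 mm to 75 mm from the pin.
- shut_clamp: Base of the second, equal clamp, 180 to 220 mm from the first in the same T-track, already shut on the blank. Origin on its stud axis at the board's top; its x axis points to the fence.
- shut_strap (a joint): Swing of the second clamp's strap, 0 = square across the blank, as it is and must stay.
- shut_lever (a joint): Lever of the second clamp, 1.5 = down, as it is and must stay.
- bar: The strap bar itself with its foot (the pressing part of the parked clamp), origin at the foot of its heel leg, 42 mm behind the stud at the board's top; x along the strap, z up.
- jar: Glass jar with metal lid, 64 mm across, 80 mm high, standing left of the board; origin at the centre of its underside.
- oil_bottle: Brown glass bottle, 46 mm across, 115 mm high, standing right of the board near the fence end; origin at the centre of its underside.
- mallet: Wooden joiner's mallet lying left of the board, head 65 x 120 x 55 mm with a 150 mm handle; origin under the middle of its head.
- chisel: Chisel lying right of the board, 235 mm long, wooden handle; origin under its middle.
- tube: Metal paint tube lying beyond the fence, 105 mm long; origin under its middle.
- brush: Flat paint brush lying beyond the fence, 225 mm long; origin under its middle.
- tin: Round steel tin, 57 mm across, 26 mm high, on the right front corner of the board; origin at the centre of its underside.

How it is judged (in metres and radians):
On the way, in this order (a step that is already met when the one before it is completed fails the run):
1. the strap lies square across the blank (within 0.2 rad) with its lever still up (below 1.0 rad) (value of joint strap between -0.2 and 0.2 rad and value of joint lever below 1 rad), for 0.2 s.
2. the lever is down (above 1.35 rad) (value of joint lever above 1.35 rad), for 0.2 s.
At the end, for the whole second after the job is handed in: The strap is within 0.2 rad of square across the blank, its lever within 0.15 rad of fully down, the foot presses on the blank with over 4 N, the blank is within 10 mm of where it lay and at rest, and the second clamp is still shut and square (value of joint strap between -0.2 and 0.2 rad and value of joint each of lever, shut_lever above 1.35 rad and contact force between bar and blank above 4 N and distance of blank from where it was at the start of the episode below 0.01 m and linear speed of blank below 0.02 m/s and value of joint shut_strap between -0.1 and 0.1 rad); the robot touches nothing.
It fails at once if the blank is lifted or shifted by more than 12 mm (height (world z) of blank above 0.026 m or distance of blank from where it was at the start of the episode above 0.012 m).
It fails at once if the second clamp is opened or swung (value of joint shut_lever below 1.1 rad or value of joint shut_strap above 0.2 rad or value of joint shut_strap below -0.2 rad).
It fails at once if the strap is taken between the fingers (x of the grasp point in the frame of strap_end between -0.137 and 0.012 m and y of the grasp point in the frame of strap_end between -0.009 and 0.009 m and z of the grasp point in the frame of strap_end between -0.02 and 0.006 m).
It fails at once if the lever is taken between the fingers (z of the grasp point in the frame of lever_tip between -0.075 and 0 m and x of the grasp point in the frame of lever_tip between -0.003 and 0.003 m and y of the grasp point in the frame of lever_tip between -0.009 and 0.009 m).
It fails at once if one of the things around is moved by more than 25 mm or lifted (distance of any of jar, oil_bottle, mallet, chisel, tube, brush, tin from where it was at the start of the episode above 0.025 m).
It also fails if it takes over 58 s, if anything falls off the work surface, if the arm or the gripper's body presses on something with over 40 N, if the wrist force passes 120 N, or if a joint passes its speed limit or range.

ROBOT

A 6-joint arm with a two-finger parallel gripper is mounted at the origin on the work surface. World frame = base frame: x ahead of the robot, y to its left, z up, the work surface at z = 0. Lengths are in mm, angles in degrees, forces in N, time in s.
With the tool pointing down it reaches from about 350 to 850 mm from the base axis. Payload 8.1 kg.
Tool frame: the origin (TCP) lies between the finger pads; the fingertips stand ahead of it and the grasp point (between the pads) lies 2 mm behind it (nose_length is the z of the fingertips in the tool frame, in mm); z points along the fingers, y is the direction in which the jaws open and shut (so a half turn about z gives the same grasp; the last joint's range is limited). The gripper opens to 85 mm and grips with 20 to 120 N. Pads are 22 mm wide; open, the fingers measure 114 mm over their backs; the gripper's body (76 mm by 85 mm) begins 54 mm behind the grasp point. The pads swing forward as they close: fully open they stand 13 mm farther back than shut.
Start: joints at [68.388, 7.471, 85.268, -0, 87.261, -4.893], TCP at [172.584, 574.648, 248.292] pointing down, gripper open.
Joint ranges: [-169.43, 169.43], [-51.17, 129.36], [1.28, 143.12], [-76.62, 256.62], [0, 156.53], [-152.29, 152.29]. Speed limits (degrees/s): [136.94, 136.94, 159.86, 180, 180, 180].

INTERFACE

Orientations are given as [roll, pitch, yaw] about the fixed x, y, z axes, in that order (R = Rz(yaw) Ry(pitch) Rx(roll)).
In Python, from bench import * gives the robot as it stands.
- The arm moves only by the tool jog_arm, never from a script. Its argument "plan" is a list of rows, each a list of 3 entries, a list of its own where there are three numbers: the turn, a rotation vector about the tool's x, y, z in degrees, then the shift along the tool's x, y, z in m, then the gripper's target within -1 to 1 (fully open at 1, half-way at 0, shut at -1). A call has 1 to 12 rows; each row is the pose to reach, as a shift and turn from the pose commanded when the call began, along the tool's axes at that moment; what a row does not reach only later rows make up. A row lasts 1/8 s, in which the tool goes at most 62.5 mm and 10.7 degrees, less where a joint would pass 70% of its speed; a pose out of reach is approached as far as the arm can. A call with a gripper value outside its range is refused whole. The fingers move at their own pace and stop on an object; "force" is the grip in N (left out, the last holds). Time passes only in rows, so rows that repeat a pose let the fingers close. It gives the time, the measured TCP pose, the force and the opening at its end, in the units of the state.
- sense(): the state, without advancing time (a new reading comes with each control period).
- snapshot(name): name is "scene" or "top" or "wrist"; returns (picture, depth): 384x512x3 uint8, blue, green, red; 384x512 float32, mm along the optical axis (not along the pixel's ray), 0 where there is no reading.
- camera_info(name): a dict with "fov_y" (degrees; the focal length in pixels is half the picture's height over the tangent of half this angle, whatever the lens; pixels are square), "cx", "cy" (the principal point, pixels), "origin" and "orientation" of the camera in the world. Camera axes: x right, y down, z forward; pixel columns grow to the right and rows downward; lengths in mm; the calibration is good to about 2 mm. A picture is of the moment at which its call begins: read the wrist's pose just before it. camera_info takes no time and is no camera call; for the wrist camera it gives the pose at the moment of the call.
- hand_in(): hands the job in, once; it reports no verdict.
The state is a dict: "time": time; "joint_pos": joint angles; "qd": joint speeds; "joint_efforts": joint torques, N m; "tool_pos": TCP position; "tcp_rot": TCP orientation; "ft_force": force on the tool from outside, world axes, zero at the start; "wrist_torque": the same for the moment, N m; "finger_gap": finger opening in mm.
Only numpy, scipy, OpenCV 4.12 (cv2) and the standard library are available. Lean on these libraries where they do the work, as an engineer would, in place of code of your own. Each camera call takes 0.05 s, during which the arm holds its last target.

## Working session

There is one attempt and no reset: what is moved stays moved. The work goes in short steps, Python scripts to look and compute and a tool call to move; the robot and the scene stay as the last step left them, time stands still between calls to the robot, and variables do not carry over. Pictures are saved under pics/ and viewed, and the job is handed in when it is done.

Besides the shell and the picture viewer there is one more tool, called after "Emit:" by a JSON object that holds its "op" and its "data". jog_arm: Moves the arm, as the interface text tells. Its arguments: {"type":"object","properties":{"plan":{"type":"array","items":{"type":"array"}},"force":{"type":"number"}},"required":["plan"]}

```bash
mkdir -p pics; ls
python3 - <<'E'
from bench import *
import cv2
s=sense();print(s)
for n in ["scene","top","wrist"]:
    print(n,camera_info(n))
    p,d=snapshot(n); cv2.imwrite(f"pics/{n}0.png",p)
    import numpy as np; np.save(f"pics/{n}0.npy",d)
E
```

```text
pics
{'time': 0.0, 'joint_pos': array([ 6.83893926e+01,  7.51565167e+00,  8.53301819e+01, -8.71851026e-05,
        8.72615902e+01, -4.89452700e+00]), 'qd': array([ 0.01307035,  0.09297644, -0.01921694,  0.04120247, -0.04339237,
       -0.01728915]), 'joint_efforts': array([ 5.38456407e-04, -5.69392884e+01, -5.00563216e+01, -6.60617434e-05,
        1.46046866e-02, -2.02289641e-05]), 'tool_pos': array([172.37722882, 574.15672416, 247.23008787]), 'tcp_rot': array([-1.79892960e+02, -9.07882428e-03,  1.63283915e+02]), 'ft_force': array([-0.14223636, -0.52218676,  0.17466124]), 'wrist_torque': array([0.05778684, 0.02706396, 0.00860449]), 'finger_gap': 85.27042563068579}
scene {'fov_y': 55.86884391591312, 'cx': 250.34607079747184, 'cy': 185.7583306715892, 'origin': array([1031.44320074,  580.61900736,  677.9823937 ]), 'orientation': array([-129.30286962,    0.98416793,  140.85324882])}
top {'fov_y': 49.94566086626387, 'cx': 254.46945416927977, 'cy': 194.7271317222567, 'origin': array([ 506.28752866,   54.66182075, 1084.88229272]), 'orientation': array([-174.90337235,   -1.37227095,  -90.37815405])}
wrist {'fov_y': 71.67352650071784, 'cx': 259.6546774217531, 'cy': 190.6108520379334, 'origin': array([ 94.7040214 , 597.40511301, 373.1276703 ]), 'orientation': array([1.61762741e+02, 1.09991544e-01, 7.33024891e+01])}
```

View pics/scene0.png

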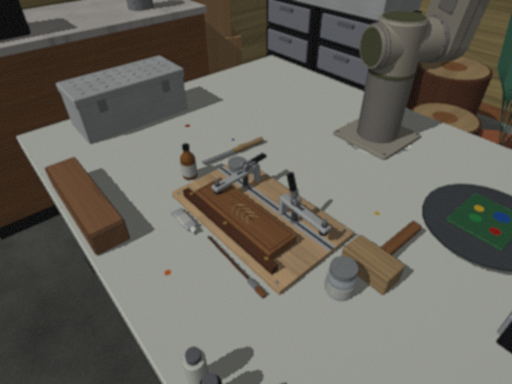

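View pics/top0.png

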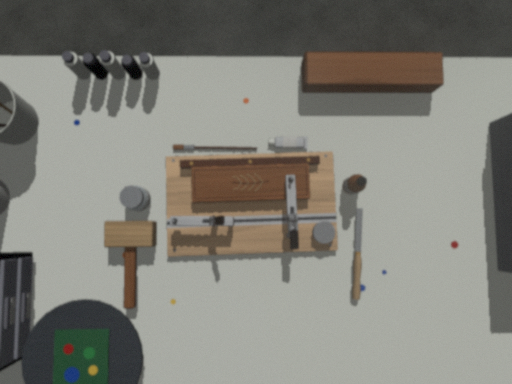

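View pics/wrist0.png

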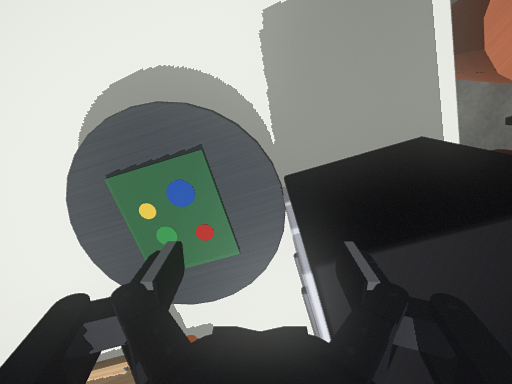

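The top view shows the parked clamp on the left: lever about (219,221), strap running left to about (172,222). The shut clamp is on the right, with its strap pointing up to about (291,180) and its lever down at (294,240). Next I'll enlarge this view and measure.

```bash
cat > h.py <<'E'
import numpy as np, cv2
from scipy.spatial.transform import Rotation as R
from bench import *
def cam(n):
    c=camera_info(n); f=192/np.tan(np.radians(c['fov_y']/2))
    return c['cx'],c['cy'],f,np.array(c['origin']),R.from_euler('xyz',c['orientation'],degrees=True).as_matrix()
def ray(C,u,v):
    cx,cy,f,o,M=C; return o,M@np.array([(u-cx)/f,(v-cy)/f,1])
def onz(C,u,v,z):
    o,d=ray(C,u,v); return o+d*(z-o[2])/d[2]
def proj(C,p):
    cx,cy,f,o,M=C; q=M.T@(np.array(p)-o); return cx+f*q[0]/q[2],cy+f*q[1]/q[2]
def dep(C,D,u,v):
    cx,cy,f,o,M=C; z=D[int(v),int(u)]; return o+M@(np.array([(u-cx)/f,(v-cy)/f,1])*z)
def cloud(C,D):
    cx,cy,f,o,M=C; v,u=np.mgrid[:384,:512]
    return o+np.stack([(u-cx)/f*D,(v-cy)/f*D,D],-1)@M.T
E
python3 - <<'E'
from h import *
p=cv2.imread('pics/top0.png'); D=np.load('pics/top0.npy'); C=cam('top')
c=p[140:265,155:345]; cv2.imwrite('pics/topz.png',cv2.resize(c,None,fx=4,fy=4,interpolation=cv2.INTER_CUBIC))
p=cv2.imread('pics/scene0.png'); c=p[145:285,165:365]; cv2.imwrite('pics/scz.png',cv2.resize(c,None,fx=4,fy=4,interpolation=cv2.INTER_CUBIC))
P=cloud(C,D)
for v in (205,240):
  print([(u,P[v,u].round(0).tolist()) for u in range(155,345,10)])
E
```

```text
[(155, [577.0, 289.0, 0.0]), (165, [577.0, 263.0, -2.0]), (175, [576.0, 234.0, 16.0]), (185, [576.0, 208.0, 17.0]), (195, [575.0, 183.0, 16.0]), (205, [575.0, 156.0, 20.0]), (215, [575.0, 131.0, 17.0]), (225, [575.0, 105.0, 18.0]), (235, [575.0, 79.0, 20.0]), (245, [575.0, 53.0, 17.0]), (255, [575.0, 27.0, 16.0]), (265, [575.0, 1.0, 14.0]), (275, [574.0, -25.0, 18.0]), (285, [574.0, -51.0, 13.0]), (295, [506.0, 55.0, 1085.0]), (305, [574.0, -103.0, 16.0]), (315, [574.0, -129.0, 16.0]), (325, [574.0, -155.0, 16.0]), (335, [573.0, -181.0, 18.0])]
[(155, [486.0, 284.0, 16.0]), (165, [486.0, 262.0, -3.0]), (175, [486.0, 233.0, 16.0]), (185, [486.0, 207.0, 18.0]), (195, [485.0, 182.0, 19.0]), (205, [485.0, 156.0, 17.0]), (215, [485.0, 131.0, 17.0]), (225, [485.0, 105.0, 15.0]), (235, [485.0, 79.0, 13.0]), (245, [484.0, 54.0, 16.0]), (255, [484.0, 28.0, 18.0]), (265, [484.0, 2.0, 18.0]), (275, [484.0, -24.0, 17.0]), (285, [484.0, -50.0, 15.0]), (295, [485.0, -66.0, 97.0]), (305, [483.0, -101.0, 17.0]), (315, [483.0, -128.0, 15.0]), (325, [484.0, -148.0, 45.0]), (335, [483.0, -179.0, 17.0])]
```

View pics/topz.png

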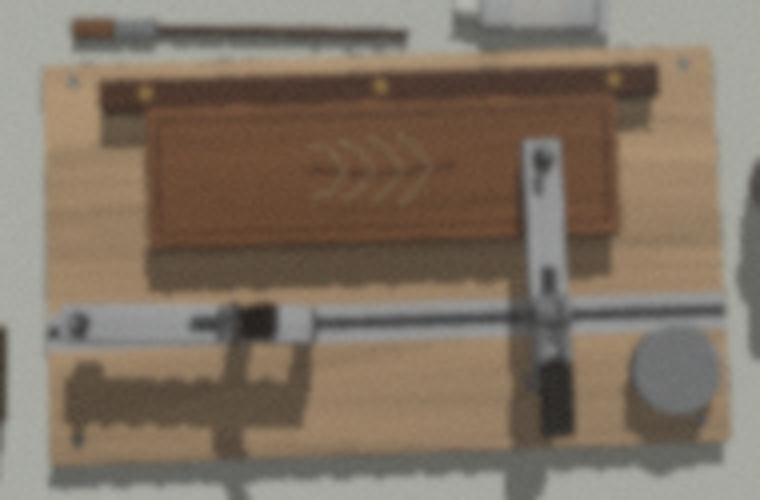

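View pics/scz.png

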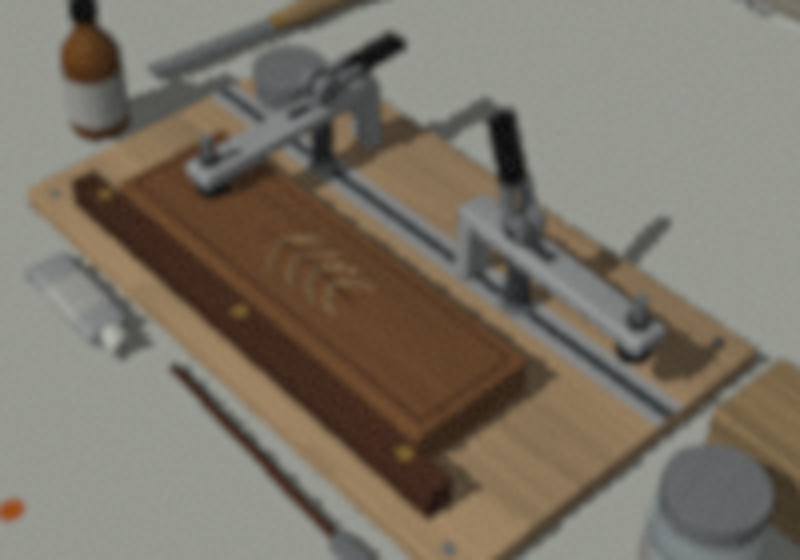

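The zoomed top view has board corners at about (43,67), (712,47), (728,440) and (50,465). The parked nut is at (77,325), its lever knuckle at about (230,322) and lever tip at about (260,322). The shut strap's nut is at (542,158) and its stud near (548,312).

Run:
```python
from h import *
C=cam('top'); S=cam('scene')
D=np.load('pics/top0.npy'); P=cloud(C,D)
def t(u,v,z): return onz(C,155+(u+.5)/4-.5,140+(v+.5)/4-.5,z)[:2]
cs=[t(43,67,18),t(712,47,18),t(728,440,18),t(50,465,18)]
print('corners',np.round(cs,1)); print('ctr',np.mean(cs,0))
print(np.linalg.norm(cs[0]-cs[1]),np.linalg.norm(cs[2]-cs[3]),np.linalg.norm(cs[0]-cs[3]),np.linalg.norm(cs[1]-cs[2]))
d=cs[0]-cs[1]; d2=cs[3]-cs[2]; yaw=np.degrees([np.arctan2(-x[0],x[1]) for x in (d,d2)]); print('yaw',yaw)
track=[t(50,332,18),t(722,312,18)]; d=track[0]-track[1]; print('track',np.round(track,1),np.degrees(np.arctan2(-d[0],d[1])))
print('nut parked',t(77,325,95),'end mid',t(62,327,76),'heel end',t(312,323,77),'knuckle',t(228,322,88))
print('tip', t(262,322,160))
print('shut nut',t(542,158,90),'pin',t(548,305,88))
# high points by depth
h=P[...,2]
for (u0,u1,v0,v1) in [(165,240,210,235),(280,300,170,252)]:
    q=P[v0:v1,u0:u1]; z=q[...,2]
    m=(z>58)&(z<200)
    for lo,hi in [(60,70),(70,82),(82,105),(105,140),(140,175)]:
        k=q[(z>lo)&(z<hi)]
        if len(k): print(lo,hi,len(k),k.mean(0).round(1),k.min(0).round(0),k.max(0).round(0))
# scene views of lever tip & others (zoomed scene px)
def s(u,v): return 165+(u+.5)/4-.5,145+(v+.5)/4-.5
def tri(a,b):
    o1,d1=ray(C,*a);o2,d2=ray(S,*b); A=np.stack([d1,-d2],1); k=np.linalg.lstsq(A,o2-o1,rcond=None)[0]
    p,q=o1+d1*k[0],o2+d2*k[1]; return ((p+q)/2).round(1),np.linalg.norm(p-q).round(1)
tt=lambda u,v:(155+(u+.5)/4-.5,140+(v+.5)/4-.5)
print('tip',tri(tt(260,321),s(502,112))); print('nut',tri(tt(77,322),s(640,303)))
```

```text
corners [[ 702.7  260.1]
 [ 715.1 -178.3]
 [ 458.1 -182.7]
 [ 445.6  252.5]]
ctr [580.38526813  37.91289935]
438.65418522805743 435.3286410455894 257.21054826959 257.0077941372217
yaw [1.6168271  1.64566019]
track [[ 530.3  253.5]
 [ 540.6 -180.8]] 1.3614729490784296
nut parked [532.64742839 223.18359766] end mid [531.99384732 235.48399682] heel end [533.49017733  83.62336623] knuckle [534.09574549 133.84792411]
tip [531.97457293 109.16258051]
shut nut [632.66751872 -56.91892132] pin [543.22714782 -59.50309094]
60 70 7 [527.9 131.2  68.7] [523.  83.  67.] [535. 217.  70.]
70 82 484 [533.5 168.2  75. ] [522.  83.  70.] [545. 237.  82.]
82 105 56 [534.6 156.1  93.8] [522. 128.  82.] [546. 230. 104.]
105 140 31 [532.8 121.9 123.6] [524. 116. 107.] [543. 127. 137.]
140 175 62 [533.4 108.4 152.8] [523. 101. 140.] [544. 117. 161.]
60 70 53 [608.1 -56.4  68.3] [531. -71.  62.] [646. -47.  70.]
70 82 386 [582.3 -59.9  73.6] [495. -73.  70.] [645. -48.  81.]
82 105 289 [509.8 -62.5  94.6] [466. -75.  85.] [640. -50. 100.]
tip (array([534.3, 108.5, 159.7]), np.float64(5.1))
nut (array([534.8, 223.9,  89.8]), np.float64(0.6))
```

Run:
```python
import bench
from bench import *
print([ (k,getattr(bench,k)) for k in dir(bench) if not k.startswith('_')])
```

```text
[('PlanningError', <class 'bench.PlanningError'>), ('camera_info', <function make.<locals>.<lambda> at 0x7f3d01b64680>), ('hand_in', <function connect.<locals>.done at 0x7f3d01ad7740>), ('nose_length', 17.0), ('sense', <function make.<locals>.<lambda> at 0x7f3d01b645e0>), ('snapshot', <function make.<locals>.drawn_camera at 0x7f3d01b640e0>)]
```

Emit:
{"op": "jog_arm", "data": {"plan": [[[0,0,4],[-0.02,-0.013,0],-1],[[0,0,10],[-0.055,-0.036,0],-1],[[0,0,18],[-0.1,-0.065,0],-1],[[0,0,27],[-0.148,-0.097,0],-1],[[0,0,36],[-0.196,-0.128,0],-1],[[0,0,45],[-0.244,-0.16,0],-1],[[0,0,54],[-0.292,-0.191,0.02],-1],[[0,0,62],[-0.338,-0.221,0.04],-1],[[0,0,69],[-0.376,-0.246,0.06],-1],[[0,0,73.281],[-0.3994,-0.2612,0.08],-1],[[0,0,73.281],[-0.3994,-0.2612,0.09],-1],[[0,0,73.281],[-0.3994,-0.2612,0.098292],-1]], "force": 40}}

```text
time: 1.65
tool_pos: [479.5, 209.3, 149.6]
tcp_rot: [-180.0, -0.0, 90.0]
ft_force: [0.1, 0.9, -0.3]
finger_gap: 0.2
```

Run:
```python
from h import *
p,d=snapshot('wrist'); cv2.imwrite('pics/w1.png',p)
p,d=snapshot('scene'); cv2.imwrite('pics/s1.png',cv2.resize(p[120:290,165:365],None,fx=3.5,fy=3.5,interpolation=cv2.INTER_CUBIC))
```

```text
(no output)
```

View pics/w1.png

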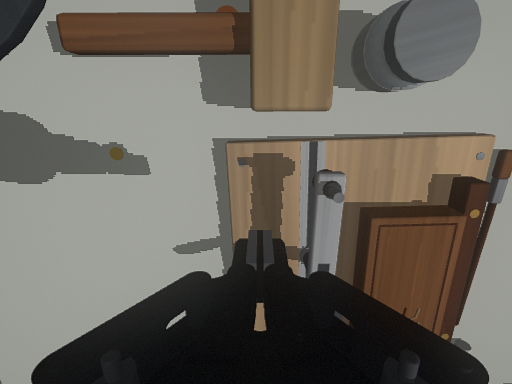

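View pics/s1.png

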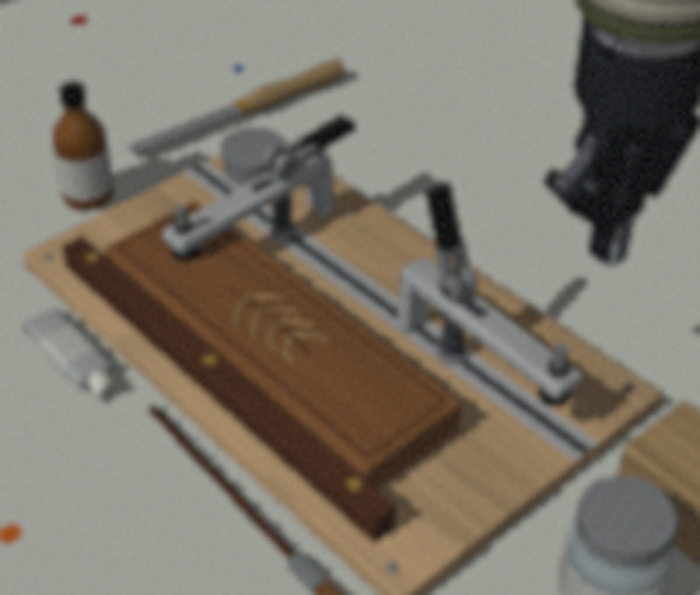

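The wrist view shows the strap on columns 308–342, its nut at (333,188), and the shut fingertips at (262,240) with a clear gap beside the strap. I'll go down next to it at radius 70 mm.

Emit:
{"op": "jog_arm", "data": {"plan": [[[0,0,0],[-0.01,0,0.015],-1],[[0,0,0],[-0.01,0,0.035],-1],[[0,0,0],[-0.01,0,0.05],-1],[[0,0,0],[-0.01,0,0.06],-1],[[0,0,0],[-0.01,0,0.068],-1],[[0,0,0],[-0.01,0,0.073],-1],[[0,0,0],[-0.01,0,0.073],-1]]}}

```text
time: 2.62
tool_pos: [479.9, 199.6, 76.8]
tcp_rot: [-180.0, 0.0, 90.0]
ft_force: [0.4, 0.7, 0.1]
finger_gap: 0.2
```

Run:
```python
from h import *
s=sense(); print(s['time'],s['tool_pos'],s['ft_force'])
p,d=snapshot('wrist'); cv2.imwrite('pics/w2.png',p)
p,d=snapshot('scene'); cv2.imwrite('pics/s2.png',cv2.resize(p[120:290,165:365],None,fx=3.5,fy=3.5,interpolation=cv2.INTER_CUBIC))
```

```text
2.625 [479.8918722  199.60321784  76.82528669] [0.36868565 0.70648997 0.13577766]
```

View pics/w2.png

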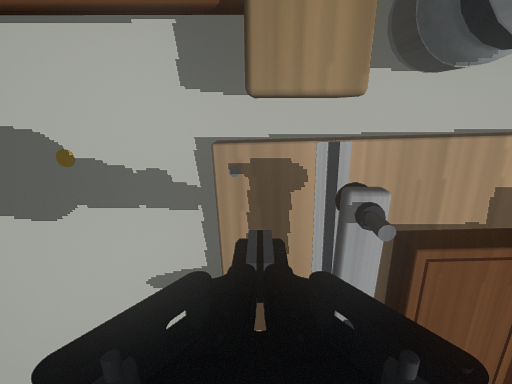

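View pics/s2.png

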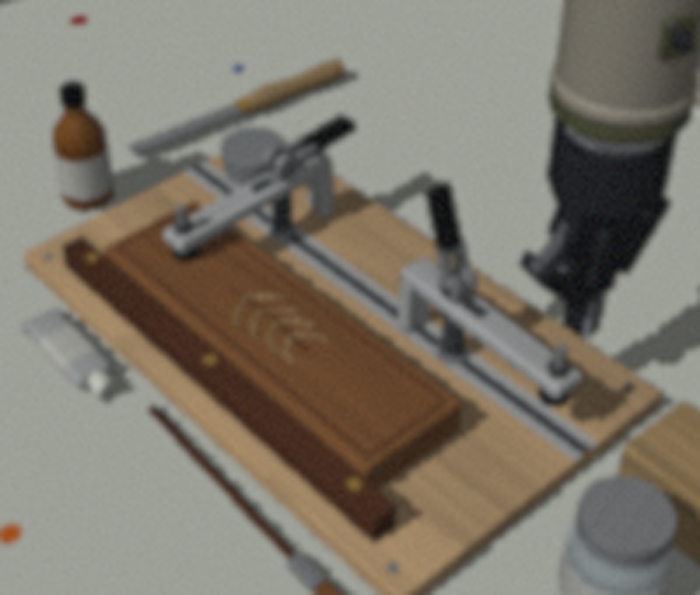

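Run:
```python
import numpy as np
for ph in [90,85,79,73,67,61,55,50,45,41,37,33,29,25,20,15,10,7,4,1.6]:
    p=np.radians(ph); X=533.5+70*np.cos(p)-26.5*np.sin(p); Y=129.5+70*np.sin(p)+26.5*np.cos(p)
    print(90-ph, round((Y-199.5)/1e3,4), round((X-480)/1e3,4))
```

```text
0 0.0 0.027
5 0.002 0.0332
11 0.0038 0.0408
17 0.0047 0.0486
23 0.0048 0.0565
29 0.0041 0.0643
35 0.0025 0.0719
40 0.0007 0.0782
45 -0.0018 0.0843
49 -0.0041 0.0889
53 -0.0067 0.0935
57 -0.0097 0.0978
61 -0.0129 0.1019
65 -0.0164 0.1057
70 -0.0212 0.1102
75 -0.0263 0.1143
80 -0.0317 0.1178
83 -0.0352 0.1197
86 -0.0387 0.1215
88.4 -0.0416 0.1227
```

Emit:
{"op": "jog_arm", "data": {"plan": [[[0,0,0],[0,0.01,0],-1],[[0,0,0],[0,0.02,0],-1],[[0,0,0],[0,0.027,0],-1],[[0,0,5],[0.002,0.0332,0],-1],[[0,0,11],[0.0038,0.0408,0],-1],[[0,0,17],[0.0047,0.0486,0],-1],[[0,0,23],[0.0048,0.0565,0],-1],[[0,0,29],[0.0041,0.0643,0],-1],[[0,0,35],[0.0025,0.0719,0],-1],[[0,0,40],[0.0007,0.0782,0],-1],[[0,0,45],[-0.0018,0.0843,0],-1],[[0,0,45],[-0.0018,0.0843,0],-1]]}}

```text
time: 4.22
tool_pos: [564.8, 197.6, 76.9]
tcp_rot: [-180.0, 0.0, 45.0]
ft_force: [0.6, -0.2, -0.3]
finger_gap: -0.1
```

Run:
```python
from h import *
p,d=snapshot('top'); cv2.imwrite('pics/t3.png',cv2.resize(p[130:275,150:350],None,fx=4,fy=4,interpolation=cv2.INTER_CUBIC))
p,d=snapshot('scene'); cv2.imwrite('pics/s3.png',cv2.resize(p[120:290,165:365],None,fx=3.5,fy=3.5,interpolation=cv2.INTER_CUBIC))
```

```text
(no output)
```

View pics/t3.png

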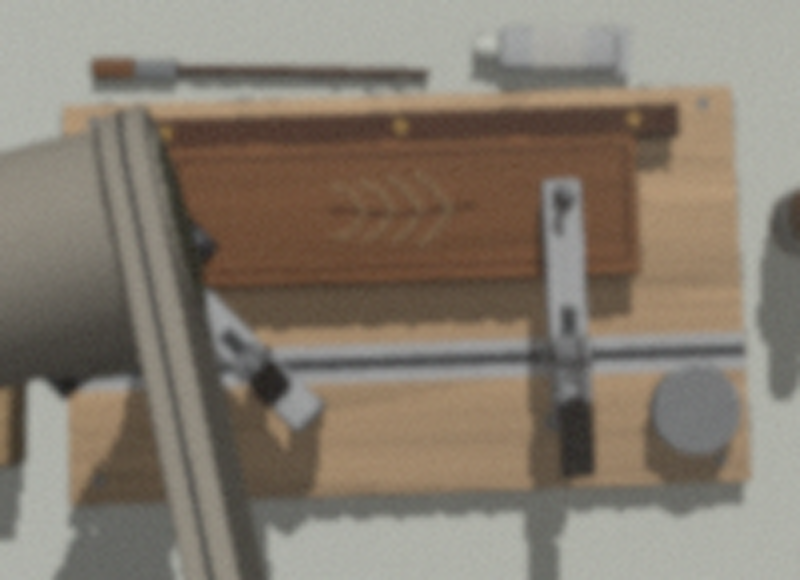

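View pics/s3.png

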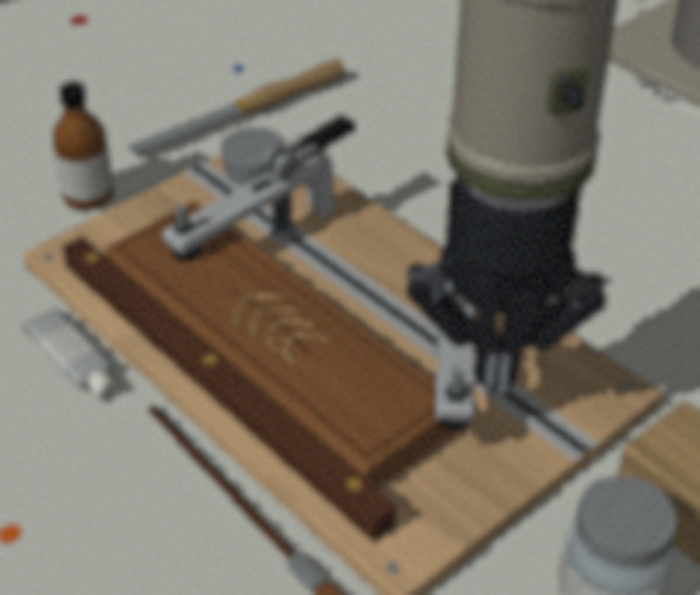

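The sweep is working. In the top view the strap's heel is at (305,412) and its bar at (225,320), so it is at about 45°. In the scene view the fingers stand against the bar at (495,370).

Run:
```python
import numpy as np
c=np.sqrt(.5)
for ph in [41,37,33,29,25,21,17,13,10,7,5,3,1.6,0]:
    p=np.radians(ph); dX=533.5+70*np.cos(p)-26.5*np.sin(p)-564.3; dY=129.5+70*np.sin(p)+26.5*np.cos(p)-197.7
    print(45-ph, round((dX+dY)*c/1e3,4), round((dX-dY)*c/1e3,4))
```

```text
4 0.0017 0.0049
8 0.003 0.0099
12 0.004 0.0151
16 0.0046 0.0203
20 0.0048 0.0255
24 0.0047 0.0307
28 0.0042 0.0359
32 0.0034 0.0411
35 0.0025 0.0449
38 0.0015 0.0487
40 0.0007 0.0511
42 -0.0003 0.0536
43.4 -0.0009 0.0553
45 -0.0018 0.0572
```

Emit:
{"op": "jog_arm", "data": {"plan": [[[0,0,4],[0.0017,0.0049,0],-1],[[0,0,8],[0.003,0.0099,0],-1],[[0,0,12],[0.004,0.0151,0],-1],[[0,0,16],[0.0046,0.0203,0],-1],[[0,0,20],[0.0048,0.0255,0],-1],[[0,0,24],[0.0047,0.0307,0],-1],[[0,0,28],[0.0042,0.0359,0],-1],[[0,0,32],[0.0034,0.0411,0],-1],[[0,0,35],[0.0025,0.0449,0],-1],[[0,0,38],[0.0015,0.0487,0],-1],[[0,0,40],[0.0007,0.0511,0],-1],[[0,0,40],[0.0007,0.0511,0],-1]]}}

```text
time: 5.82
tool_pos: [600.8, 162.1, 76.9]
tcp_rot: [180.0, 0.0, 5.0]
ft_force: [0.4, -0.0, 0.1]
finger_gap: 0.1
```

Run:
```python
from h import *
for n in ['top','scene','wrist']:
    p,d=snapshot(n); cv2.imwrite(f'pics/{n}4.png',p if n=='wrist' else cv2.resize(p[130:275,150:350],None,fx=4,fy=4,interpolation=cv2.INTER_CUBIC)); np.save(f'pics/{n}4.npy',d)
print({k:camera_info('wrist')[k] for k in('origin','orientation')})
```

```text
{'origin': array([680.60843544, 169.10971815, 202.83940572]), 'orientation': array([ 1.61659484e+02, -1.77599239e-03, -8.49183763e+01])}
```

View pics/top4.png

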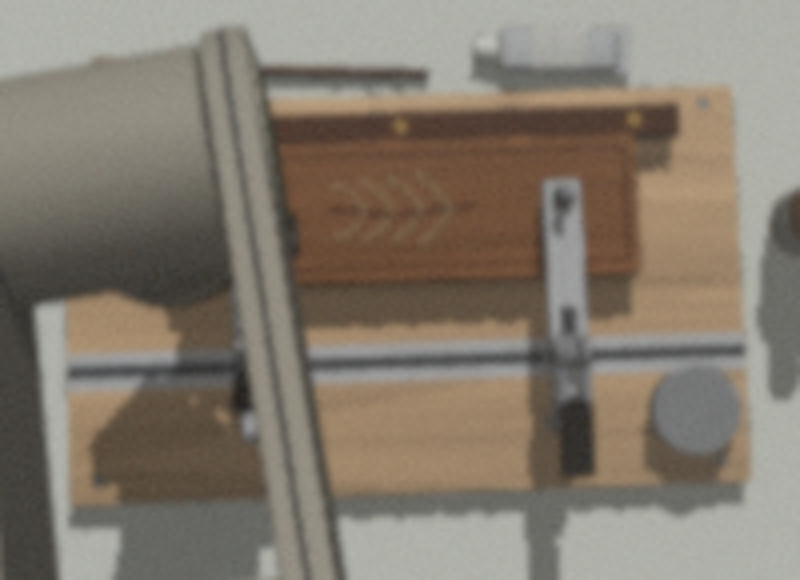

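View pics/scene4.png

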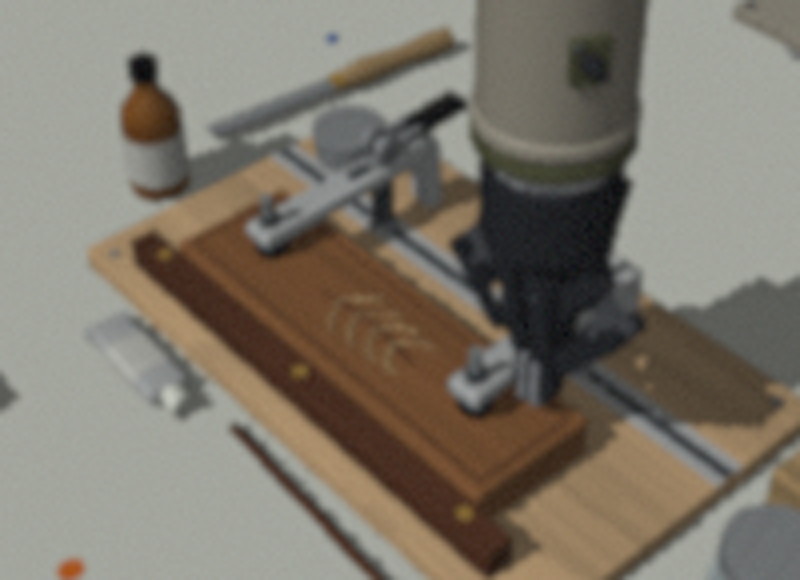

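View pics/wrist4.png

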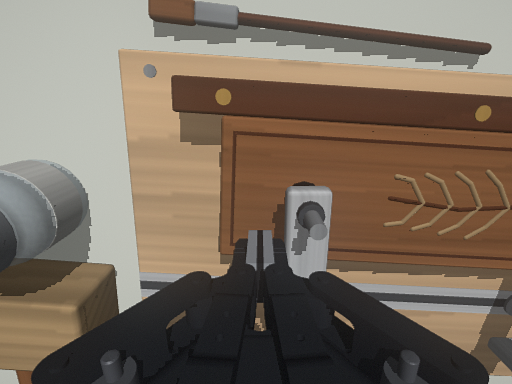

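The wrist view shows the strap over the blank: bar end at (287–330,188), nut at (311,213), with a gap of about 10 px to the finger. Next I'll measure the strap angle from it.

Run:
```python
from h import *
C=cam('wrist'); D=np.load('pics/wrist4.npy'); P=cloud(C,D)
p=cv2.imread('pics/wrist4.png')
m=(P[...,2]>68)&(P[...,2]<80)&(P[...,0]>600)&(P[...,1]>100)&(P[...,1]<155)
q=P[m]; print(len(q)); 
for x in range(600,645,5):
    k=q[(abs(q[:,0]-x)<2.5)]
    if len(k)>5: print(x,k[:,1].min().round(1),k[:,1].max().round(1),k[:,2].mean().round(1))
for uv in [(287,188),(330,188),(289,260),(328,260)]: print(uv,onz(C,*uv,76).round(1))
```

```text
2664
600 124.9 147.1 75.9
605 124.6 154.3 75.8
610 125.3 155.0 75.3
615 125.8 149.8 75.5
620 125.8 150.2 75.4
625 126.6 150.8 75.1
630 127.1 151.1 75.2
635 127.3 151.4 75.6
640 127.6 151.4 73.7
(287, 188) [641.3 151.9  76. ]
(330, 188) [643.2 130.4  76. ]
(289, 260) [600.1 145.7  76. ]
(328, 260) [602.  124.4  76. ]
```

Emit:
{"op": "jog_arm", "data": {"plan": [[[0,0,1.7],[0.0007,0.0021,0],-1],[[0,0,3.4],[0.0014,0.0042,0],-1],[[0,0,3.4],[0.0014,0.0042,0],-1],[[0,0,3.4],[0.0014,-0.006,0],-1],[[0,0,3.4],[0.0014,-0.025,0],-1],[[0,0,3.4],[0.0014,-0.04,-0.005],-1],[[0,0,3.4],[0.0014,-0.04,-0.03],-1],[[0,0,3.4],[0.0014,-0.04,-0.07],-1],[[0,0,3.4],[0.0014,-0.04,-0.105],-1],[[0,0,3.4],[0.0014,-0.04,-0.123],-1],[[0,0,3.4],[0.0014,-0.04,-0.123],-1]]}}

```text
time: 7.35
tool_pos: [599.6, 202.9, 201.6]
tcp_rot: [-180.0, -0.2, 1.6]
ft_force: [0.2, -0.1, -0.9]
finger_gap: 0.0
```

Run:
```python
from h import *
for n in ['top','scene','wrist']:
    p,d=snapshot(n); cv2.imwrite(f'pics/{n}5.png',p if n=='wrist' else cv2.resize(p[130:275,150:350],None,fx=4,fy=4,interpolation=cv2.INTER_CUBIC)); np.save(f'pics/{n}5.npy',d)
    if n=='wrist':
        C=cam(n); P=cloud(C,d); 
        m=(P[...,2]>68)&(P[...,2]<80)&(P[...,0]>535)&(P[...,1]>100)&(P[...,1]<165)
        q=P[m]
        for x in range(540,645,10):
            k=q[(abs(q[:,0]-x)<2.5)]
            if len(k)>5: print(x,np.percentile(k[:,1],[2,98]).round(1),k[:,2].mean().round(1))
```

```text
540 [119.5 142. ] 76.9
550 [120.  142.5] 75.7
560 [120.2 142.7] 75.5
570 [120.4 143. ] 75.5
580 [120.4 143.3] 75.3
590 [121.1 143.6] 75.1
600 [121.  143.9] 75.1
610 [121.2 144.2] 74.9
620 [121.1 144.5] 74.7
630 [121.4 144.8] 74.7
640 [123.1 144.4] 73.2
```

View pics/wrist5.png

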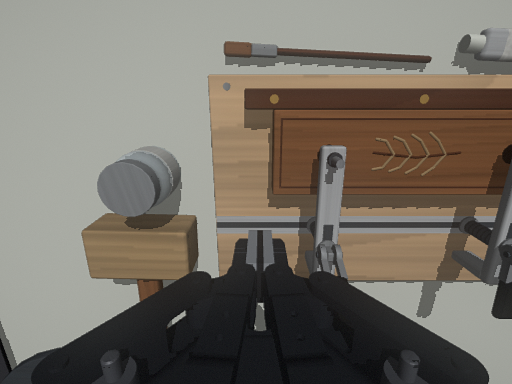

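View pics/scene5.png

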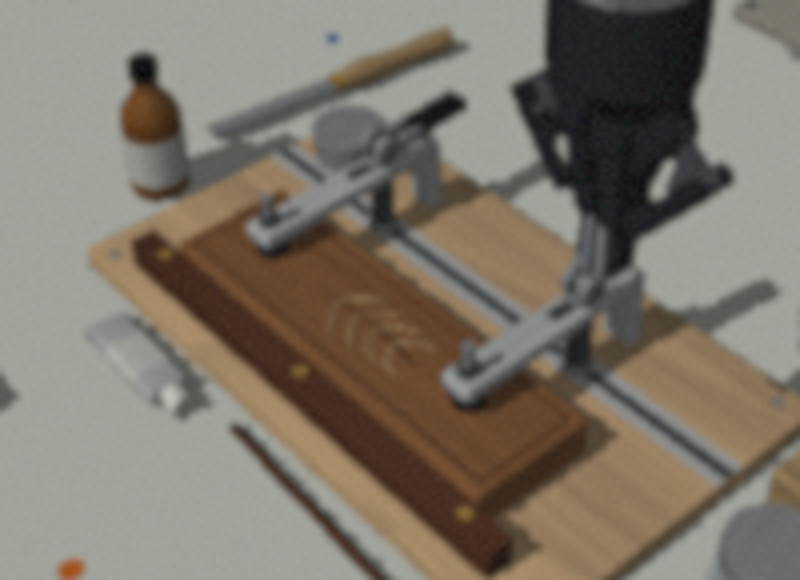

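View pics/top5.png

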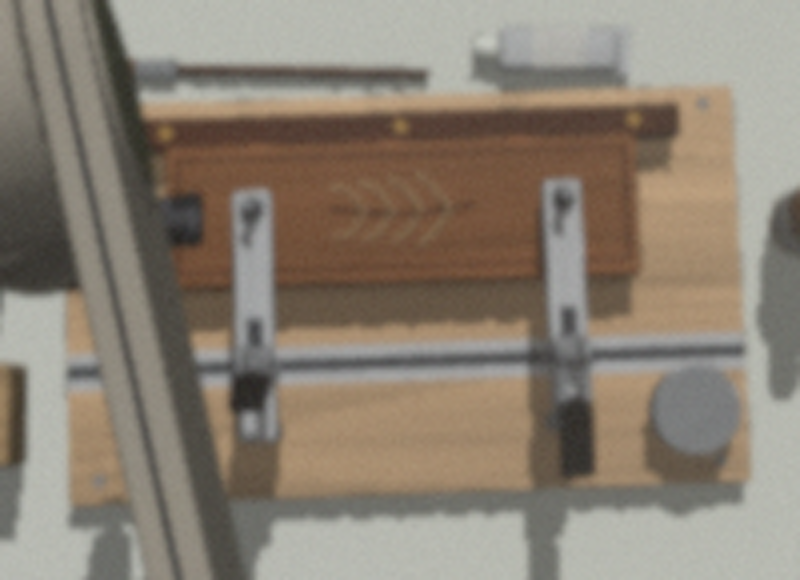

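The strap is square: the mid-line slope is 1.5° against the board's 1.6°, and the lever is still up. Next I'll move to the fence side of the lever, above the strap.

Emit:
{"op": "jog_arm", "data": {"plan": [[[0,0,0],[-0.008,0.012,0],-1],[[0,0,0],[-0.018,0.03,0],-1],[[0,0,0],[-0.03,0.05,0],-1],[[0,0,0],[-0.0408,0.066,0],-1],[[0,0,0],[-0.0408,0.07,0.005],-1],[[0,0,0],[-0.0408,0.07,0.02],-1],[[0,0,0],[-0.0408,0.07,0.036],-1],[[0,0,0],[-0.0408,0.07,0.036],-1]]}}

```text
time: 8.5
tool_pos: [558.4, 131.2, 160.9]
tcp_rot: [180.0, 0.3, 1.6]
ft_force: [0.3, -0.7, -0.6]
finger_gap: -0.1
```

Run:
```python
from h import *
s=sense();print(s['tool_pos'],s['ft_force'])
for n in ['top','scene','wrist']:
    p,d=snapshot(n); cv2.imwrite(f'pics/{n}6.png',p if n=='wrist' else cv2.resize(p[130:275,150:350],None,fx=4,fy=4,interpolation=cv2.INTER_CUBIC)); np.save(f'pics/{n}6.npy',d)
C=cam('top'); P=cloud(C,np.load('pics/top6.npy')); q=P[200:245,180:240].reshape(-1,3)
for lo,hi in [(110,140),(140,175)]:
    k=q[(q[:,2]>lo)&(q[:,2]<hi)&(q[:,0]<535)]
    if len(k): print(lo,hi,len(k),k.mean(0).round(1),k.min(0).round(0),k.max(0).round(0))
```

```text
[558.35201129 131.21097569 160.9146168 ] [ 0.28813003 -0.66296604 -0.64146732]
110 140 17 [521.5 125.  131.6] [517. 119. 111.] [524. 138. 140.]
140 175 59 [512.  129.1 153.5] [506. 119. 142.] [519. 140. 160.]
```

View pics/scene6.png

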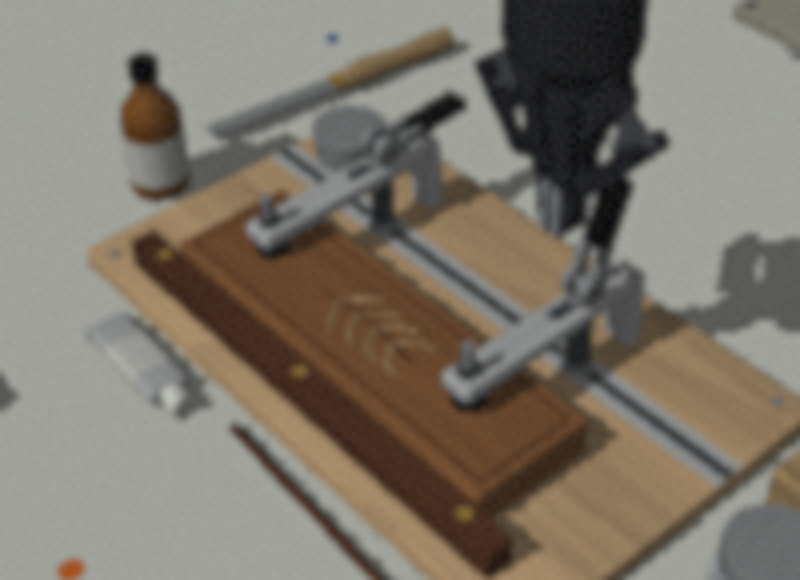

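View pics/wrist6.png

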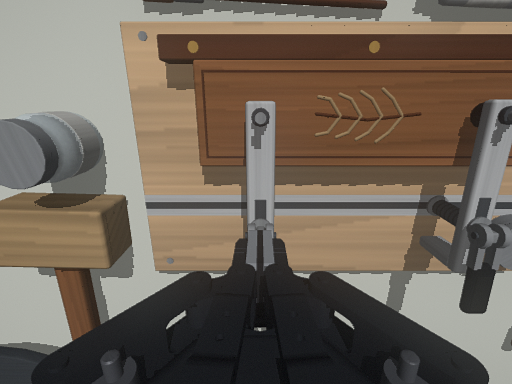

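View pics/top6.png

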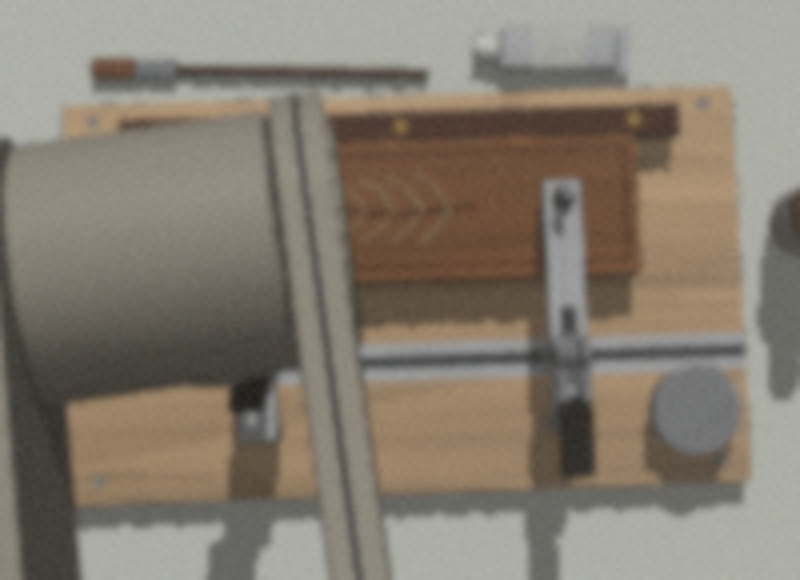

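Run:
```python
import numpy as np
for t in list(np.arange(.3,1.56,.1))+[1.45,1.5,1.55]:
    x=533.5-58*np.sin(t)+5*np.cos(t)+11; z=88+58*np.cos(t)+5*np.sin(t)+17
    print(round(t,2),round((x-560)/1e3,4),round((164-z)/1e3,4))
```

```text
0.3 -0.0279 0.0021
0.4 -0.0335 0.0036
0.5 -0.0389 0.0057
0.6 -0.0441 0.0083
0.7 -0.049 0.0114
0.8 -0.0536 0.015
0.9 -0.0578 0.019
1.0 -0.0616 0.0235
1.1 -0.0649 0.0282
1.2 -0.0677 0.0333
1.3 -0.07 0.0387
1.4 -0.0718 0.0442
1.5 -0.073 0.0499
1.45 -0.0725 0.047
1.5 -0.073 0.0499
1.55 -0.0734 0.0528
```

Emit:
{"op": "jog_arm", "data": {"plan": [[[0,0,0],[-0.01,0,0.001],-1],[[0,0,0],[-0.02,0,0.002],-1],[[0,0,0],[-0.028,0,0.0021],-1],[[0,0,0],[-0.0335,0,0.0036],-1],[[0,0,0],[-0.0389,0,0.0057],-1],[[0,0,0],[-0.0441,0,0.0083],-1],[[0,0,0],[-0.049,0,0.0114],-1],[[0,0,0],[-0.0536,0,0.015],-1],[[0,0,0],[-0.0578,0,0.019],-1],[[0,0,0],[-0.0578,0,0.019],-1]]}}

```text
time: 9.9
tool_pos: [501.3, 129.4, 144.1]
tcp_rot: [180.0, 0.1, 1.6]
ft_force: [-0.3, 0.7, -0.4]
finger_gap: -0.2
```

Run:
```python
from h import *
s=sense();print(s['tool_pos'],s['ft_force'])
p,d=snapshot('scene'); cv2.imwrite('pics/s7.png',cv2.resize(p[130:275,200:350],None,fx=4,fy=4,interpolation=cv2.INTER_CUBIC))
```

```text
[501.25816073 129.35340748 144.09676873] [-0.27457028  0.73932149 -0.4401966 ]
```

View pics/s7.png

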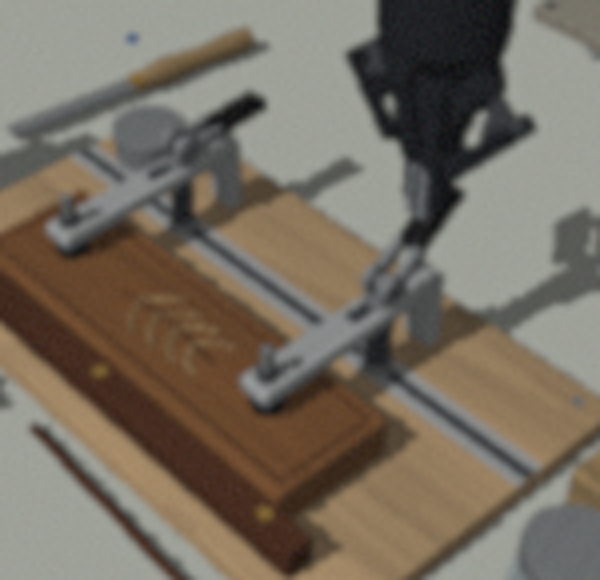

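The lever follows, now about halfway down with its tip near (455,195). Continuing.

Emit:
{"op": "jog_arm", "data": {"plan": [[[0,0,0],[-0.0038,0,0.0045],-1],[[0,0,0],[-0.0071,0,0.0092],-1],[[0,0,0],[-0.0099,0,0.0143],-1],[[0,0,0],[-0.0122,0,0.0197],-1],[[0,0,0],[-0.014,0,0.0252],-1],[[0,0,0],[-0.0147,0,0.028],-1],[[0,0,0],[-0.0147,0,0.028],-1],[[0,0,0],[-0.0147,0,0.028],-1]]}}

```text
time: 10.95
tool_pos: [487.4, 129.0, 116.6]
tcp_rot: [180.0, 0.0, 1.6]
ft_force: [1.5, -0.7, -0.0]
finger_gap: -0.4
```

Run:
```python
from h import *
s=sense();print(s['tool_pos'],s['ft_force'])
for n in ['top','scene']:
    p,d=snapshot(n); cv2.imwrite(f'pics/{n}8.png',cv2.resize(p[130:275,150:350],None,fx=4,fy=4,interpolation=cv2.INTER_CUBIC))
    if n=='top':
        P=cloud(cam(n),d); q=P[200:260,180:240].reshape(-1,3); q=q[(q[:,0]<515)&(q[:,2]>60)&(q[:,2]<140)&(abs(q[:,1]-130)<15)]
        for x in range(455,515,6):
            k=q[abs(q[:,0]-x)<3]
            if len(k): print(x,len(k),k[:,2].max().round(1),np.median(k[:,2]).round(1),k[:,1].mean().round(1))
```

```text
[487.35860905 128.97120989 116.62273413] [ 1.46446106 -0.72496369 -0.03463529]
```

View pics/scene8.png

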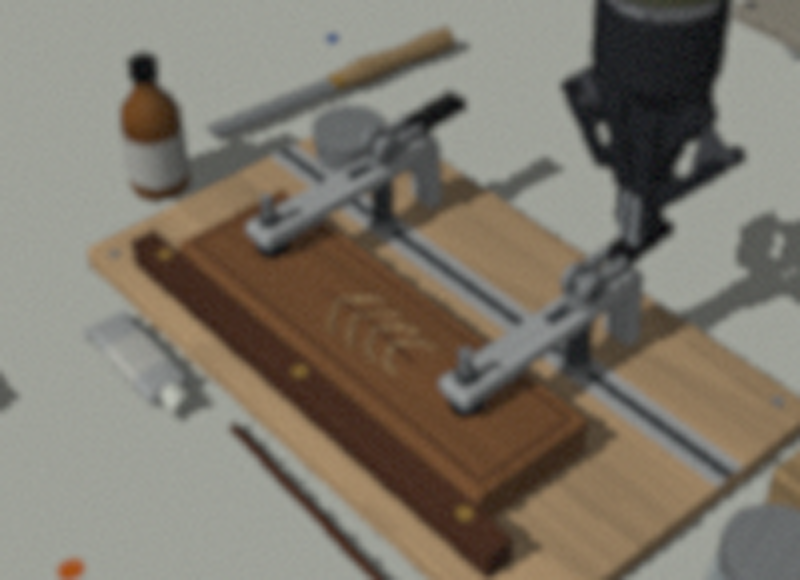

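Emit:
{"op": "jog_arm", "data": {"plan": [[[0,0,0],[-0.0005,0,0.0015],-1],[[0,0,0],[-0.0005,0,0.003],-1],[[0,0,0],[-0.0005,0,0.003],-1]]}}

```text
time: 11.42
tool_pos: [487.0, 129.0, 114.2]
tcp_rot: [-180.0, -0.0, 1.6]
ft_force: [-1.7, 0.8, 4.2]
finger_gap: 0.1
```

Run:
```python
from h import *
s=sense();print(s['tool_pos'],s['ft_force'],s['wrist_torque'])
```

```text
[487.04393908 129.0020415  114.17800695] [-1.68951279  0.75525261  4.20048714] [-0.02885298  0.29218856  0.01063467]
```

Emit:
{"op": "jog_arm", "data": {"plan": [[[0,0,0],[0,0,0.001],-1],[[0,0,0],[0,0,0.002],-1],[[0,0,0],[0,0,0.002],-1]]}}

```text
time: 11.8
tool_pos: [487.0, 129.0, 113.0]
tcp_rot: [-180.0, 0.0, 1.6]
ft_force: [-5.7, -1.5, 12.8]
finger_gap: 0.2
```

Emit:
{"op": "jog_arm", "data": {"plan": [[[0,0,0],[0,0,0.001],-1],[[0,0,0],[0,0,0.002],-1],[[0,0,0],[0,0,0.002],-1]]}}

```text
time: 12.18
tool_pos: [487.0, 129.1, 112.4]
tcp_rot: [-180.0, 0.0, 1.6]
ft_force: [-14.1, -1.3, 26.4]
finger_gap: -0.2
```

The force rose from 13 to 26 N with hardly any travel, so the lever is at its stop. I'll retreat straight up and check.

Emit:
{"op": "jog_arm", "data": {"plan": [[[0,0,0],[0,0,-0.005],-1],[[0,0,0],[0,0,-0.02],-1],[[0,0,0],[0,0,-0.05],-1],[[0,0,0],[0,0,-0.09],-1],[[0,0,0],[-0.02,0.02,-0.13],-1],[[0,0,0],[-0.06,-0.02,-0.15],-1],[[0,0,0],[-0.1,-0.05,-0.15],-1],[[0,0,0],[-0.12,-0.1,-0.15],-1],[[0,0,0],[-0.12,-0.14,-0.15],-1],[[0,0,0],[-0.12,-0.18,-0.15],-1],[[0,0,0],[-0.12,-0.2,-0.15],-1],[[0,0,0],[-0.12,-0.2,-0.15],-1]]}}

```text
time: 13.68
tool_pos: [361.3, 326.1, 260.0]
tcp_rot: [180.0, 0.0, 1.7]
ft_force: [-0.6, -1.1, 0.2]
finger_gap: 0.1
```

Run:
```python
from h import *
s=sense();print(s['time'],s['tool_pos'],s['ft_force'])
P0=cloud(cam('top'),np.load('pics/top0.npy'))
for n in ['top','scene']:
    p,d=snapshot(n); cv2.imwrite(f'pics/{n}9.png',cv2.resize(p[130:275,150:350],None,fx=4,fy=4,interpolation=cv2.INTER_CUBIC))
    P=cloud(cam(n),d)
    for y0,nm in [(130,'parked'),(-60,'shut')]:
        q=P.reshape(-1,3); q=q[(q[:,2]>60)&(q[:,2]<140)&(abs(q[:,1]-y0)<18)]
        print(n,nm)
        for x in range(450,650,8):
            k=q[abs(q[:,0]-x)<4]
            if len(k): print(x,len(k),np.median(k[:,2]).round(1),np.percentile(k[:,1],[3,97]).round(1))
```

```text
13.675 [361.25888661 326.05886292 259.95317466] [-0.59177847 -1.11235096  0.15318889]
top parked
458 8 95.9 [120.5 136.5]
466 28 96.3 [118.1 137. ]
474 35 96.4 [118.2 137.1]
482 27 95.4 [118.3 137. ]
490 37 96.0 [117.3 137. ]
498 30 93.6 [117.3 137.2]
506 31 92.8 [119.  139.5]
514 40 84.5 [119.3 139.7]
522 30 90.0 [119.3 139.8]
530 31 93.7 [119.2 139.8]
538 38 94.4 [118.7 139.6]
546 33 74.4 [119.4 141.4]
554 30 73.6 [119.5 141.7]
562 30 72.5 [119.6 141.7]
570 34 72.3 [119.7 141.5]
578 36 71.8 [119.7 141.6]
586 30 71.4 [119.9 141.8]
594 29 72.3 [120.2 141.7]
602 28 72.2 [122.2 141.8]
610 37 71.0 [122.2 144.3]
618 31 69.9 [122.2 144.4]
626 33 71.8 [122.3 144.5]
634 27 73.7 [122.3 144.5]
642 18 68.7 [122.5 143.4]
top shut
466 17 95.9 [-72.8 -55. ]
474 27 96.1 [-73.  -54.1]
482 36 95.9 [-73.4 -54.2]
490 26 95.2 [-73.5 -54.2]
498 41 94.7 [-71.2 -51.8]
506 30 93.3 [-71.3 -51.6]
514 30 92.6 [-71.3 -51.7]
522 36 89.9 [-71.9 -51.7]
530 36 84.0 [-71.8 -50.5]
538 35 94.3 [-74.4 -50.2]
546 33 92.7 [-71.7 -50. ]
554 30 74.1 [-71.9 -50. ]
562 39 73.9 [-72.2 -50. ]
570 30 73.7 [-72.6 -50.2]
578 30 
[... 770 characters left out ...]
 [124.  143.7]
626 19 69.6 [133.2 145.1]
634 52 75.7 [123.5 144.6]
642 39 67.9 [122.5 144.1]
scene shut
466 3 96.0 [-75.1 -57.2]
474 17 96.3 [-70.2 -53.6]
482 17 96.0 [-70.8 -53.9]
490 13 95.3 [-68.8 -54.7]
498 30 86.9 [-70.2 -51.3]
506 32 91.6 [-70.8 -51.8]
514 35 88.8 [-70.  -51.7]
522 30 87.0 [-73.3 -51.7]
530 27 86.1 [-70.7 -51.6]
538 31 90.0 [-72.7 -50.8]
546 54 85.1 [-71.5 -50.2]
554 27 74.4 [-71.5 -49.8]
562 21 74.2 [-71.4 -48.8]
570 24 73.1 [-71.5 -49.9]
578 21 72.3 [-70.1 -49. ]
586 22 71.9 [-70.2 -48.2]
594 23 72.4 [-70.6 -49.7]
602 20 71.8 [-70.6 -49.4]
610 24 71.1 [-70.  -48.2]
618 22 71.4 [-69.  -48.5]
626 22 71.1 [-68.8 -47.8]
634 22 71.6 [-61.4 -47.7]
642 43 74.1 [-66.9 -48.6]
```

View pics/top9.png

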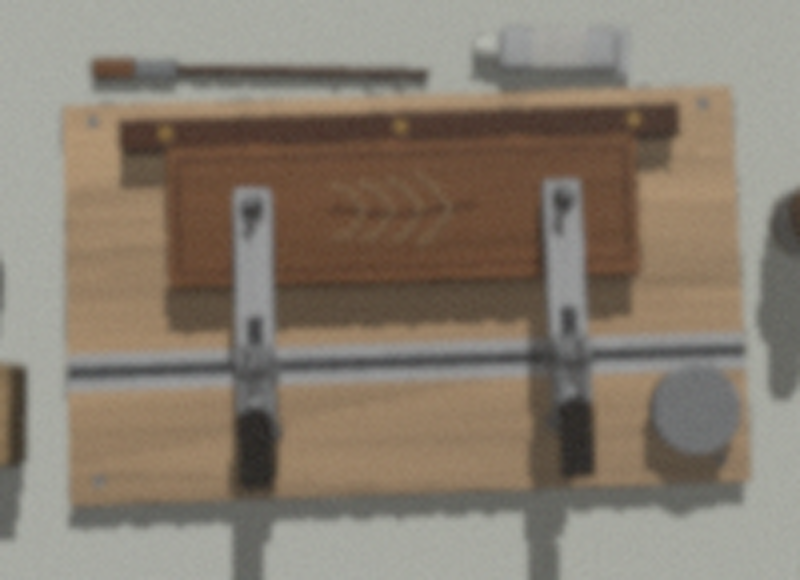

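View pics/scene9.png

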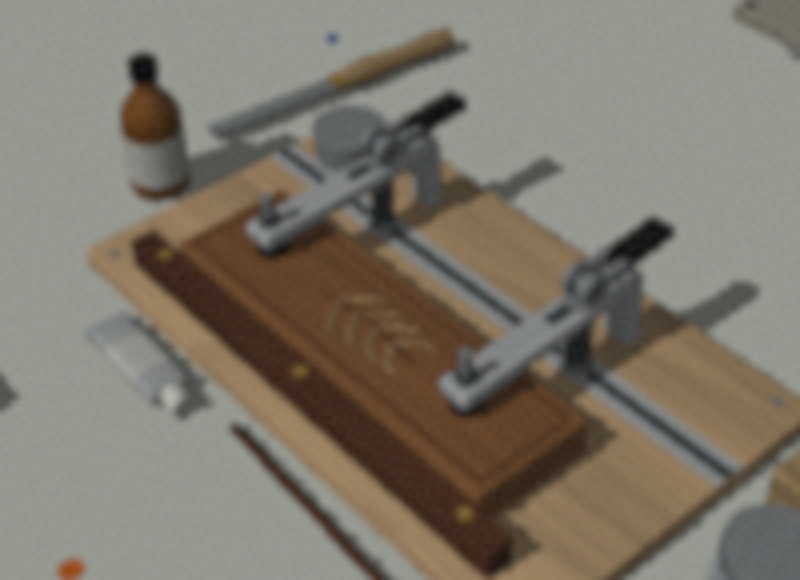

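The parked lever's profile matches the shut one (top face about 96 mm near the tip on both), and its strap end has dropped from about 75 to 70 mm. Both straps run parallel, the blank and the things around it look unmoved, and the arm is clear. Handing in.

```bash
python3 -c "
from bench import *
print(hand_in())"
```

```text
the job is handed in; nothing more can be done
None
```

The parked (left) clamp is closed on the blank, and the job is handed in at about 14 s of the 58 s allowed. I pushed only with the shut fingers. The outside of one finger swung the strap round by about 1.55 rad. The fingertips then pushed the lever down to its stop, where the force rose to about 26 N.

**What the last checks showed**
- **Strap:** measured at 1.5° against the board's 1.6° before the lever was pushed. It still looked square afterwards.
- **Lever:** its top face near the tip is about 96 mm above the table, the same as on the shut clamp.
- **Strap end:** it dropped from about 75 to 70 mm, close to the shut clamp's. I could not measure the foot's pressing force directly.
- **Surroundings:** the blank, the second clamp and the things around it looked unmoved. The arm stood well clear.
- **Disagreement:** the top and wrist cameras put the stud about 1 mm apart in y, within the stated calibration.

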